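# Switch the column selector to the orange port

## Task

On the bench stands a round column selector with a push-and-turn dial. Push the dial down until it is free of its latch, but never lean hard on it or force it, turn it the shorter way round so that its white pointer faces the port with the orange tag, and let it spring all the way back up so that it latches there. Let go of it and leave the things around it where they are.

Things in the scene. Friction and masses are not known exactly. Their poses are not given: they have to be found in the camera images.
- selector_top (a point): Centre of the flat top of the fixed, cream, round selector housing (128 mm in diameter, 140 mm at its foot, 56 mm high). It lies on the dial's vertical axis; z is up. Eight ports stand every 45 degrees round the housing, one of them straight under the pointer at the start.
- orange_port (a point): Top centre of the orange tag (20 mm in diameter, 7 mm high, fixed), 52 mm from the dial's axis, on the housing's top. It marks the target port: 45, 90 or 135 degrees from the starting pointer direction, on either side. The five other tags, on the ports at the other such angles, look the same but are blue; the starting port and the one opposite have no tag, only a fine white mark.
- dial_grip (a point): Point on the dial's axis, 15 mm under the top of its black bar grip (56 mm long, 13 mm wide, 34 mm high, its top 119 mm above the bench and its underside on a round black flange 68 mm in diameter and 8 mm thick, top 85 mm above the bench). This frame turns and sinks with the dial: its x axis runs along the bar towards the end with the white pointer line, z is up. The bar is pinched from above across its 13 mm width.
- dial (a joint): Angle of the dial in rad, 0 at the start, growing anticlockwise seen from above; it turns endlessly, without end stops. Latch notches come every 45 degrees (0.785 rad), one at each port; the dial can be turned only while it is pushed down clear of its notch. When let go within about 5 degrees of a notch it springs up into it; elsewhere it stays down on a tooth.
- press (a joint): How far the dial is pushed down, in m: 0 when fully up and latched. A spring pushes it up with about 7.5 N at the top, growing by 0.3 N per mm. It comes free of the notch somewhere between 3 and 14 mm down, which differs from unit to unit and cannot be seen; 2 mm deeper it meets a hard end stop.
- latch: The toothed latch ring, hidden inside the housing and fixed to it (origin under the housing's centre, at bench level). It breaks if the dial is twisted against its teeth with more than 40 N, that is about 1.1 N m at the dial.
- end_stop: The hard end stop under the dial, hidden inside the housing and fixed to it (same origin). It must not be pressed with more than 25 N beyond the spring's own force (the spring does not count).
- amber_mid (a point): Middle of the amber glass bottle (80 mm in diameter, 165 mm high), loose, to be left alone.
- marker: Black marker pen lying on the bench (130 mm long, 14 mm thick), loose, to be left alone.
- vialbox: White open plastic vial box with dividers (90 x 120 x 35 mm, origin under its centre), loose, to be left alone.
Mind the look-alikes: they are no part of the job. What is meant by the part that bears selector_top is not brown or yellow, and is the larger of those in its own colour.

How it is judged:
On the way, in this order (a step that is already met when the one before it is completed fails the run):
1. the dial is pushed down clear of its notch and turned away from the starting port (value of joint press above 0.0025 m and (value of joint dial above 0.3 rad or value of joint dial below -0.3 rad)), for 0.1 s.
2. the dial is fully up and latched with its pointer at the orange port (y of orange_port in the frame of dial_grip between -0.007 and 0.007 m and x of orange_port in the frame of dial_grip above 0.03 m and value of joint press below 0.002 m), for 0.2 s.
At the end, for the whole second after the job is handed in: The pointer line passes within 7 mm of the centre of the orange tag (about 8 degrees) on the pointer's side, the dial is up to within 2 mm of its latched height, at rest and let go (all of step 2 and velocity of joint dial between -0.05 and 0.05 rad/s); the robot touches nothing.
It fails at once if the dial is turned more than 155 degrees from where it started (the long way round) (value of joint dial above 2.705 rad or value of joint dial below -2.705 rad).
It fails at once if the dial is driven against its latch teeth with more than 40 N (contact force between latch and anything else above 40 N).
It fails at once if the dial is driven against its end stop with more than 25 N (contact force between end_stop and anything else above 25 N).
It fails at once if the bottle, the pen or the vial box is moved by more than 20 mm (distance of any of amber_mid, marker, vialbox from where it was at the start of the episode above 0.02 m).
It also fails if it takes over 42 s, if anything falls off the work surface, if the arm or the gripper's body presses on something with over 40 N, if the wrist force passes 120 N, or if a joint passes its speed limit or range.

## Robot

A 6-joint arm with a two-finger parallel gripper is mounted at the origin on the work surface. World frame = base frame: x ahead of the robot, y to its left, z up, the work surface at z = 0. Lengths are in m, angles in rad, forces in N, time in s.
With the tool pointing down it reaches from about 0.275 to 0.85 m from the base axis. Payload 19 kg.
Tool frame: the origin (TCP) lies where the fingers leave the gripper's body, on its centre line; the fingertips stand 73 mm ahead of it and the grasp point (between the pads) lies 54 mm ahead of it; y points along the fingers, z is the direction in which the jaws open and shut, and the axes are right-handed (so a half turn about y gives the same grasp; the last joint's range is limited). The gripper opens to 85 mm and grips with 20 to 120 N. Pads are 22 mm wide; open, the fingers measure 114 mm over their backs; the gripper's body (76 mm by 85 mm) begins 54 mm behind the grasp point. The pads swing forward as they close: fully open they stand 13 mm farther back than shut.
Start: joints at [-1.238, 0.15, 1.437, -0, 1.554, -0.134], TCP at [0.259, -0.513, 0.304] pointing down, gripper open.
Joint ranges: [-2.8, 2.8], [-0.68, 2.1], [0.12, 2.68], [-1.39, 4.53], [0.16, 2.79], [-2.81, 2.81]. Speed limits (rad/s): [1.89, 1.89, 2.22, 3.01, 3.01, 3.01].

## Interface

Orientations are given as a 3x3 rotation matrix whose columns are the frame's x, y, z axes.
In Python, from rig import sensors, cams, r gives the robot as it stands.
- The arm moves only by the shell command python3 -m creep 'ROWS' [FORCE]. ROWS is JSON, a list of rows, each an object of numbers: "dx", "dy", "dz": the shift along the world's x, y, z in cm; "twist": the turn about the world's z in degrees; "claw": the finger opening in cm, from 0 to 8.54. In form: [{"dx": .., "dy": .., "dz": .., "twist": .., "claw": ..}, ...]. A call has 1 to 8 rows; each row shifts and turns the commanded pose from where the row before left it; what a row does not reach is not made up. A row lasts 1/10 s, in which the tool goes at most 50 mm and 8.59 degrees, less where a joint would pass 70% of its speed; a pose out of reach is approached as far as the arm can. A call with a gripper value outside its range is refused whole. The fingers move at their own pace and stop on an object; FORCE is the grip in N (left out, the last holds). Time passes only in rows, so rows that do not move let the fingers close. It gives the time, the measured TCP pose, the force and the opening at its end, in the units of the state.
- sensors.get_obs(): the state, without advancing time (a new reading comes with each control period).
- cams.grab_frame(name): name is "side" or "top"; returns (picture, depth): 400x640x3 uint8, red, green, blue; 400x640 float32, m along the optical axis (not along the pixel's ray), 0 where there is no reading.
- cams.calibration(name): a dict with "mtx" (3x3 intrinsics, pixels), "origin" and "rotation" of the camera in the world. Camera axes: x right, y up, looking along -z (the intrinsics and any distortion apply to the point x, -y, -z); pixel columns grow to the right and rows downward; lengths in m; the calibration is good to about 2 mm. A picture is of the moment at which its call begins. calibration takes no time and is no camera call.
- r.finish_job(): hands the job in, once; it reports no verdict.
The state is a dict: "time_s": time; "joint_positions": joint angles; "qvel": joint speeds; "joint_efforts": joint torques, N m; "eef_pos": TCP position; "tcp_rot": TCP orientation; "force": force on the tool from outside, world axes, zero at the start; "moment": the same for the moment, N m; "opening": finger opening in m.
Only numpy, scipy, OpenCV 4.12 (cv2) and the standard library are available. Lean on these libraries where they do the work, as an engineer would, in place of code of your own. Each camera call takes 0.05 s, during which the arm holds its last target.

## Working session

There is one attempt and no reset: what is moved stays moved. The work goes in short steps, Python scripts to look and compute and a shell command to move; the robot and the scene stay as the last step left them, time stands still between calls to the robot, and variables do not carry over. Pictures are saved under pics/ and viewed, and the job is handed in when it is done.

```bash
mkdir -p pics; ls
python3 - <<'E'
from rig import sensors,cams,r
import cv2,numpy as np
for n in("top","side"):
    p,d=cams.grab_frame(n); cv2.imwrite(f"pics/{n}0.png",p[:,:,::-1]); np.save(f"pics/{n}0.npy",d)
    c=cams.calibration(n); print(n,c)
o=sensors.get_obs(); print(o)
E
```

```text
pics
top {'mtx': array([[443.19826778,   0.        , 310.87826219],
       [  0.        , 443.19826778, 196.75488867],
       [  0.        ,   0.        ,   1.        ]]), 'origin': array([ 0.38696465, -0.01134621,  1.27904723]), 'rotation': array([[-0.02754207,  0.99372288, -0.10842633],
       [-0.99943799, -0.02944802, -0.01601627],
       [-0.01910868,  0.10792427,  0.99397546]])}
side {'mtx': array([[454.72364303,   0.        , 325.61365715],
       [  0.        , 454.72364303, 202.00821297],
       [  0.        ,   0.        ,   1.        ]]), 'origin': array([0.26386925, 0.60184649, 0.81968151]), 'rotation': array([[-0.91454778,  0.30108985, -0.27008752],
       [-0.40445221, -0.68826284,  0.60225631],
       [-0.00455795,  0.66002967,  0.75122571]])}
{'time_s': 0.1, 'joint_positions': array([-1.23801491e+00,  1.50945977e-01,  1.43795004e+00, -1.98173100e-05,
        1.55379900e+00, -1.33987159e-01]), 'qvel': array([ 0.00067807, -0.00139229, -0.00225056,  0.00074622, -0.00065606,
        0.00057271]), 'joint_efforts': array([ 4.13971327e-03, -7.14376545e+01, -5.71796787e+01, -2.99496260e-04,
        7.23989549e-03,  2.51050159e-05]), 'eef_pos': array([ 0.25869013, -0.51336538,  0.30333853]), 'tcp_rot': array([[-8.93026965e-01, -3.78840087e-04,  4.50002996e-01],
       [-4.50003138e-01,  1.03541268e-03, -8.93026374e-01],
       [-1.27624618e-04, -9.99999392e-01, -1.09513067e-03]]), 'force': array([-0.39268531, -0.17306134, -0.12703011]), 'moment': array([-0.02514234, -0.02554789,  0.02366281]), 'opening': 0.08533976106941701}
```

View pics/top0.png

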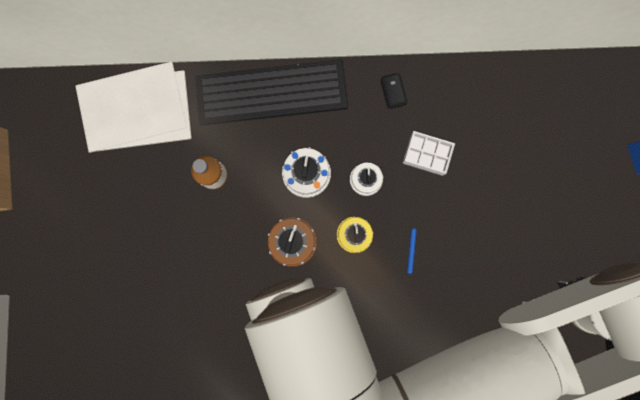

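View pics/side0.png

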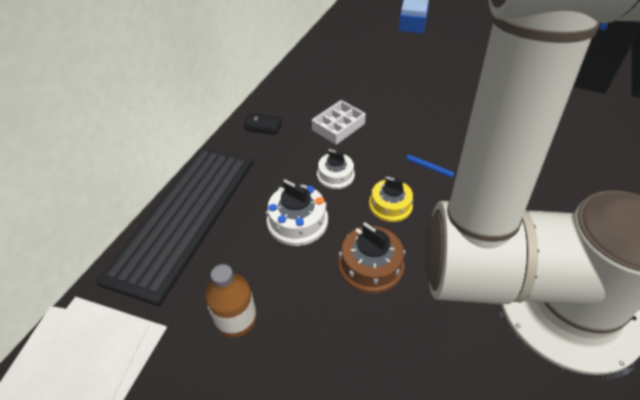

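The top view shows the large white selector at about (306,172) with an orange tag at about (317,185). The smaller white, brown and yellow ones are look-alikes. I'll enlarge the crops.

Run:
```python
import cv2
a=cv2.imread("pics/top0.png")[140:205,270:345]; b=cv2.imread("pics/side0.png")[165:250,255:340]
cv2.imwrite("pics/topz.png",cv2.resize(a,None,fx=8,fy=8,interpolation=cv2.INTER_CUBIC))
cv2.imwrite("pics/sidez.png",cv2.resize(b,None,fx=7,fy=7,interpolation=cv2.INTER_CUBIC))
```

```text
(no output)
```

View pics/topz.png

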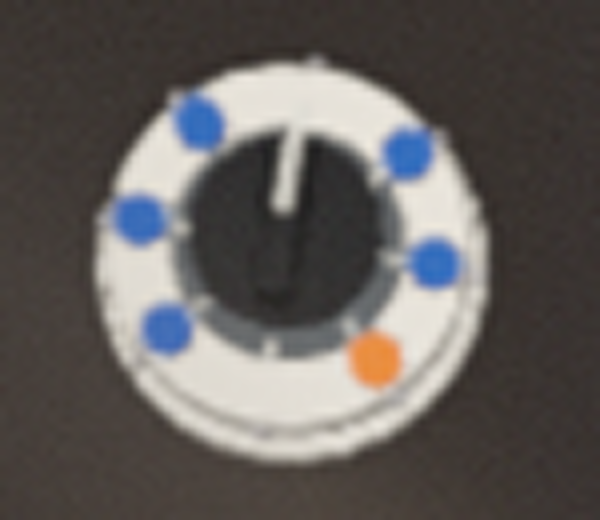

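View pics/sidez.png

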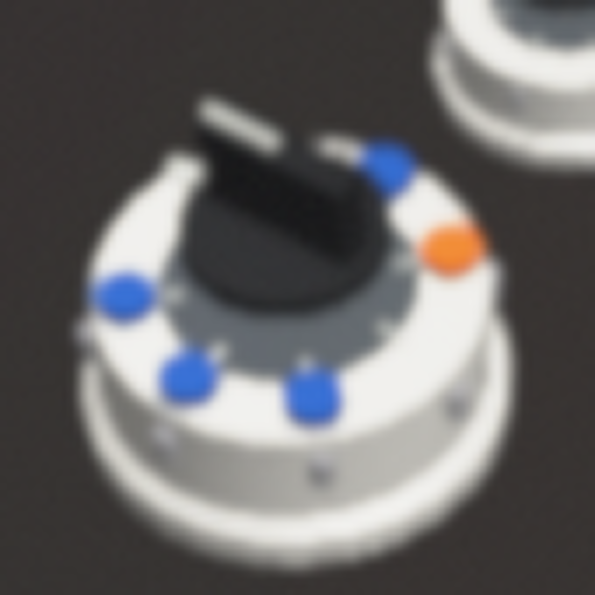

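Seen from above, the pointer faces up the image (+x) and the orange tag is the third port clockwise, so the turn is -135°. Next I'll compute the axis and angles.

```bash
cat > h.py <<'E'
import numpy as np
from rig import cams
def ray(n,u,v,z):
    c=cams.calibration(n);K=c["mtx"]
    d=c["rotation"]@np.array([(u-K[0,2])/K[0,0],-(v-K[1,2])/K[1,1],-1])
    return c["origin"]+d*(z-c["origin"][2])/d[2]
E
python3 - <<'E'
from h import *
f=lambda u,v:(270+(u+.5)/8-.5,140+(v+.5)/8-.5)
g=lambda u,v:(255+(u+.5)/7-.5,165+(v+.5)/7-.5)
T=[(200,123),(140,219),(167,329),(376,360),(435,263),(408,154)]
P=np.array([ray("top",*f(*t),.063) for t in T]); 
c=np.mean([(P[i]+P[i+3])/2 for i in range(3)],0); print("c top",c,[np.round((P[i]+P[i+3])/2,4) for i in range(3)])
print(np.linalg.norm((P-c)[:,:2],axis=1), np.degrees(np.arctan2(*(P-c)[:,1::-1].T)))
a,b=ray("top",*f(296,128),.119),ray("top",*f(284,208),.119); print("ptr",a,b,np.degrees(np.arctan2(*(a-b)[1::-1])))
# side: opposite pair
S=[(125,298),(189,380),(313,398),(454,250),(388,168)]
Q=np.array([ray("side",*g(*t),.063) for t in S]); print(Q)
print("c side",(Q[0]+Q[3])/2,(Q[1]+Q[4])/2)
a,b=ray("side",*g(205,108),.119),ray("side",*g(275,145),.119); print("ptr",a,b,np.degrees(np.arctan2(*(a-b)[1::-1])))
d=np.load("pics/top0.npy"); print(d[165:176,300:312:2])
E
```

```text
c top [0.59567013 0.02109088 0.063     ] [array([0.5957, 0.0211, 0.063 ]), array([0.5957, 0.0212, 0.063 ]), array([0.5956, 0.021 , 0.063 ])]
[0.05182767 0.05198601 0.05185821 0.05181057 0.05178389 0.05187326] [  34.62578953   79.62036456  124.75431965 -145.28250826 -100.30936218
  -55.47218712]
ptr [0.62404805 0.01578902 0.119     ] [0.59721179 0.02048457 0.119     ] -9.924611838375805
[[ 0.63680212  0.05572379  0.063     ]
 [ 0.6030597   0.07713509  0.063     ]
 [ 0.56510415  0.06824653  0.063     ]
 [ 0.55057486 -0.00393469  0.063     ]
 [ 0.58491227 -0.02775784  0.063     ]]
c side [0.59368849 0.02589455 0.063     ] [0.59398599 0.02468863 0.063     ]
ptr [0.6231873  0.01855393 0.119     ] [0.59657518 0.02393095 0.119     ] -11.422917226516292
[[1.204497  1.2117714 1.1744715 1.177424  1.2120384 1.2121129]
 [1.2083366 1.1759061 1.1778488 1.180221  1.2099864 1.2103333]
 [1.2115375 1.1751308 1.1780974 1.1764339 1.2093142 1.2107553]
 [1.2090462 1.1749951 1.1748772 1.1761689 1.211568  1.2124493]
 [1.2121127 1.175343  1.1756364 1.1726686 1.2114134 1.2102433]
 [1.2110568 1.1742476 1.1746916 1.1752303 1.2084898 1.2101389]
 [1.2103772 1.1722312 1.1737347 1.1767113 1.2113104 1.2065487]
 [1.2089252 1.1684802 1.1731529 1.1803774 1.2083429 1.2096361]
 [1.2073549 1.1746647 1.17721   1.19079   1.2029446 1.2070402]
 [1.205582  1.1683213 1.1788986 1.1947583 1.2075446 1.204379 ]
 [1.2047559 1.1749938 1.1716043 1.205186  1.2103671 1.2114046]]
```

```bash
R='{"dx":1.87,"dy":2.98,"twist":7.9}'; python3 -m creep '[{"dx":1.87,"dy":2.98,"twist":7.9},{"dx":1.87,"dy":2.98,"twist":7.9},{"dx":1.87,"dy":2.98,"twist":7.9},{"dx":1.87,"dy":2.98,"twist":7.9},{"dx":1.87,"dy":2.98,"twist":7.9},{"dx":1.87,"dy":2.98,"twist":7.9}]'
```

```text
invalid input at $[0]: expected keys dx, dy, dz, twist, claw
```

```bash
python3 -m creep '[{"dx":1.9,"dy":3,"dz":0,"twist":8,"claw":5},{"dx":1.9,"dy":3,"dz":0,"twist":8,"claw":5},{"dx":1.9,"dy":3,"dz":0,"twist":8,"claw":5},{"dx":1.9,"dy":3,"dz":0,"twist":8,"claw":5},{"dx":1.9,"dy":3,"dz":0,"twist":8,"claw":5},{"dx":1.9,"dy":3,"dz":0,"twist":8,"claw":5}]'
```

```text
time_s: 0.7
eef_pos: [0.3732, -0.3321, 0.3037]
tcp_rot: [[-0.258, -0.0, 0.966], [-0.966, 0.0, -0.258], [-0.0, -1.0, -0.0]]
force: [0.5, 0.0, 0.1]
opening: 0.0497
```

```bash
python3 -m creep '[{"dx":1.9,"dy":3,"dz":0,"twist":8,"claw":5},{"dx":1.9,"dy":3,"dz":0,"twist":8,"claw":5},{"dx":1.9,"dy":3,"dz":0,"twist":8,"claw":5},{"dx":1.9,"dy":3,"dz":0,"twist":8,"claw":5},{"dx":1.9,"dy":3,"dz":0,"twist":8,"claw":5},{"dx":0,"dy":0,"dz":0,"twist":0,"claw":5},{"dx":0,"dy":0,"dz":0,"twist":0,"claw":5}]'
cat > s.py <<'E'
from rig import sensors
import numpy as np
o=sensors.get_obs();R=o["tcp_rot"]
p=o["eef_pos"]; print("t",o["time_s"],"p",p.round(4),"yaw",np.degrees(np.arctan2(R[1,2],R[0,2])).round(2),"tilt",R[2].round(3),"F",o["force"].round(2),"M",o["moment"].round(2),"op",round(o["opening"],4),"j",o["joint_positions"].round(2))
print("to go cm",((np.array([.595,.0225,.165])-p)*100).round(2))
E
python3 s.py
```

```text
time_s: 1.4
eef_pos: [0.4679, -0.1829, 0.3036]
tcp_rot: [[0.419, -0.001, 0.908], [-0.908, 0.0, 0.419], [-0.0, -1.0, -0.001]]
force: [-0.7, -0.3, -0.1]
opening: 0.05
t 1.4 p [ 0.4679 -0.1829  0.3036] yaw 24.78 tilt [-0.    -1.    -0.001] F [-0.68 -0.3  -0.12] M [-0.05 -0.02 -0.02] op 0.05 j [-0.53 -0.    1.6  -0.    1.54 -0.96]
to go cm [ 12.71  20.54 -13.86]
```

```bash
python3 -m creep '[{"dx":1.8,"dy":2.9,"dz":0,"twist":7.8,"claw":5},{"dx":1.8,"dy":2.9,"dz":0,"twist":7.8,"claw":5},{"dx":1.8,"dy":2.9,"dz":-1,"twist":7.8,"claw":5},{"dx":1.8,"dy":2.9,"dz":-1,"twist":7.8,"claw":5},{"dx":1.8,"dy":2.9,"dz":-1,"twist":7.8,"claw":5},{"dx":1.8,"dy":2.9,"dz":-1,"twist":7.8,"claw":5},{"dx":1.9,"dy":3.1,"dz":-1,"twist":8,"claw":5},{"dx":0,"dy":0,"dz":0,"twist":0,"claw":5}]' >/dev/null
python3 s.py
python3 - <<'E'
from rig import cams
import cv2
for n in("top","side"):
    p,d=cams.grab_frame(n); p=p[:,:,::-1]
    z=p[120:220,250:370] if n=="top" else p[120:260,230:370]
    cv2.imwrite(f"pics/{n}1.png",cv2.resize(z,None,fx=5 if n=="top" else 4,fy=5 if n=="top" else 4,interpolation=cv2.INTER_CUBIC))
E
```

```text
t 2.2 p [0.5956 0.0233 0.2518] yaw 79.84 tilt [-0.003 -1.     0.   ] F [-0.11 -1.28 -0.3 ] M [-0.04 -0.04  0.03] op 0.0501 j [-0.09  0.22  1.46  0.    1.46 -1.48]
to go cm [-0.06 -0.08 -8.68]
```

View pics/side1.png

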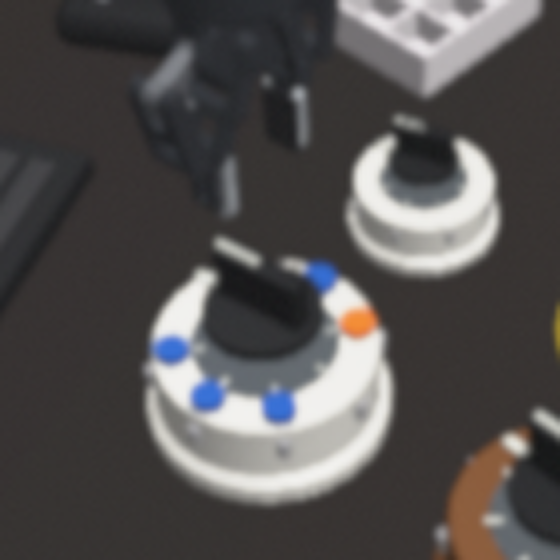

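The open fingers at about (225,170) and (295,120) straddle the bar from above. I'll descend to just above it and check.

```bash
python3 -m creep '[{"dx":0,"dy":0,"dz":-2,"twist":0,"claw":5},{"dx":0,"dy":0,"dz":-2,"twist":0,"claw":5},{"dx":0,"dy":0,"dz":-1.5,"twist":0,"claw":5},{"dx":0,"dy":0,"dz":-1,"twist":0,"claw":5},{"dx":0,"dy":0,"dz":0,"twist":0,"claw":4},{"dx":0,"dy":0,"dz":0,"twist":0,"claw":4}]' >/dev/null
python3 s.py
python3 - <<'E'
from rig import cams
import cv2
for n in("top","side"):
    p,d=cams.grab_frame(n); p=p[:,:,::-1]
    z=p[120:220,250:370] if n=="top" else p[140:260,230:370]
    cv2.imwrite(f"pics/{n}2.png",cv2.resize(z,None,fx=5,fy=5,interpolation=cv2.INTER_CUBIC))
E
```

```text
t 2.9 p [0.5949 0.0212 0.1895] yaw 79.5 tilt [ 0.001 -1.    -0.   ] F [ 0.75  0.29 -0.21] M [ 0.02 -0.03 -0.05] op 0.04 j [-0.09  0.25  1.55 -0.    1.34 -1.48]
to go cm [ 0.01  0.13 -2.45]
```

View pics/side2.png

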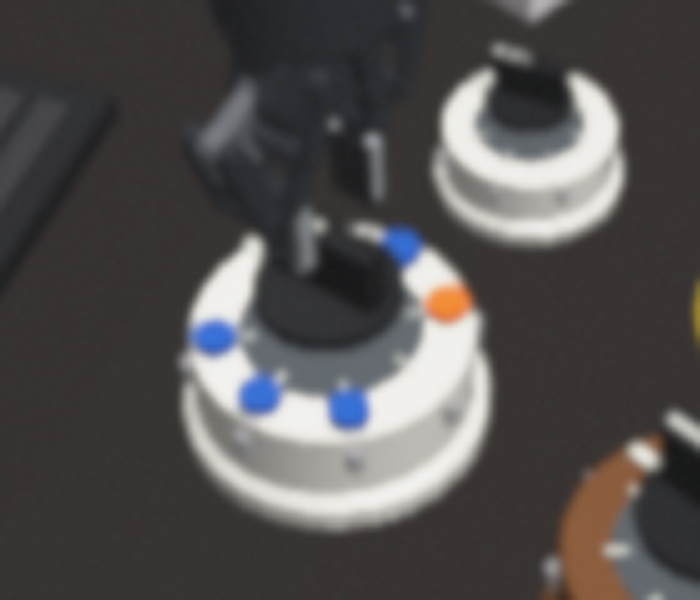

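```bash
python3 -m creep '[{"dx":0,"dy":0.1,"dz":-1,"twist":0,"claw":4},{"dx":0,"dy":0,"dz":-0.8,"twist":0,"claw":4},{"dx":0,"dy":0,"dz":-0.5,"twist":0,"claw":4},{"dx":0,"dy":0,"dz":0,"twist":0,"claw":3},{"dx":0,"dy":0,"dz":0,"twist":0,"claw":2.2}]' 20 >/dev/null
python3 s.py;  python3 -m creep '[{"dx":0,"dy":0,"dz":0,"twist":0,"claw":1.8},{"dx":0,"dy":0,"dz":0,"twist":0,"claw":1.6}]' >/dev/null; python3 s.py
python3 -m creep '[{"dx":0,"dy":0,"dz":0,"twist":0,"claw":1.2},{"dx":0,"dy":0,"dz":0,"twist":0,"claw":1.2},{"dx":0,"dy":0,"dz":0,"twist":0,"claw":1.2}]' 20 >/dev/null;python3 s.py
```

```text
t 3.5 p [0.5948 0.0226 0.1658] yaw 79.55 tilt [-0. -1. -0.] F [ 0.46 -0.65 -0.55] M [ 0.03 -0.03  0.01] op 0.0223 j [-0.09  0.27  1.57 -0.    1.29 -1.48]
to go cm [ 0.02 -0.01 -0.08]
t 3.7 p [0.5949 0.0225 0.1662] yaw 79.54 tilt [ 0. -1. -0.] F [ 0.56 -0.05 -0.12] M [-0.02 -0.01  0.02] op 0.016 j [-0.09  0.27  1.57 -0.    1.29 -1.48]
to go cm [ 0.01 -0.   -0.12]
t 4.0 p [0.5948 0.0225 0.1661] yaw 79.54 tilt [ 0. -1. -0.] F [0.34 0.29 4.22] M [0.02 0.06 0.03] op 0.0129 j [-0.09  0.27  1.57 -0.    1.29 -1.48]
to go cm [ 0.02 -0.   -0.11]
```

Gripped and well centred: no lateral force, and the 13 mm opening matches the bar width. I'll firm the grip, then press in small steps.

```bash
python3 -m creep '[{"dx":0,"dy":0,"dz":0,"twist":0,"claw":0.9},{"dx":0,"dy":0,"dz":0,"twist":0,"claw":0.6},{"dx":0,"dy":0,"dz":0,"twist":0,"claw":0.6}]' 70 >/dev/null;python3 s.py
python3 -m creep '[{"dx":0,"dy":0,"dz":-0.05,"twist":0,"claw":0.6},{"dx":0,"dy":0,"dz":-0.05,"twist":0,"claw":0.6},{"dx":0,"dy":0,"dz":0,"twist":0,"claw":0.6}]' >/dev/null;python3 s.py
python3 -m creep '[{"dx":0,"dy":0,"dz":-0.05,"twist":0,"claw":0.6},{"dx":0,"dy":0,"dz":-0.05,"twist":0,"claw":0.6},{"dx":0,"dy":0,"dz":0,"twist":0,"claw":0.6}]' >/dev/null;python3 s.py
```

```text
t 4.3 p [0.5949 0.0225 0.1663] yaw 79.55 tilt [ 0.001 -1.    -0.   ] F [-0.42  0.34  5.66] M [ 0.    0.13 -0.01] op 0.0118 j [-0.09  0.27  1.57 -0.    1.29 -1.48]
to go cm [ 0.01 -0.   -0.13]
t 4.6 p [0.5949 0.0225 0.1654] yaw 79.55 tilt [ 0.001 -1.    -0.   ] F [-0.71 -0.42  8.3 ] M [ 0.05  0.24 -0.03] op 0.0117 j [-0.09  0.27  1.57 -0.    1.29 -1.48]
to go cm [ 0.01 -0.   -0.04]
t 4.9 p [0.5949 0.0225 0.1644] yaw 79.55 tilt [ 0.001 -1.    -0.   ] F [-1.12  0.23  7.99] M [0.03 0.25 0.06] op 0.0116 j [-0.09  0.28  1.58 -0.    1.29 -1.48]
to go cm [ 0.01 -0.    0.06]
```

```bash
python3 -m creep '[{"dx":0,"dy":0,"dz":-0.05,"twist":0,"claw":0.6},{"dx":0,"dy":0,"dz":-0.05,"twist":0,"claw":0.6},{"dx":0,"dy":0,"dz":-0.05,"twist":0,"claw":0.6},{"dx":0,"dy":0,"dz":-0.05,"twist":0,"claw":0.6},{"dx":0,"dy":0,"dz":-0.05,"twist":0,"claw":0.6},{"dx":0,"dy":0,"dz":0,"twist":0,"claw":0.6}]' >/dev/null;python3 s.py|head -1
python3 -m creep '[{"dx":0,"dy":0,"dz":-0.03,"twist":0,"claw":0.6},{"dx":0,"dy":0,"dz":0,"twist":0,"claw":0.6}]' |grep force
python3 -m creep '[{"dx":0,"dy":0,"dz":-0.03,"twist":0,"claw":0.6},{"dx":0,"dy":0,"dz":0,"twist":0,"claw":0.6}]' |grep force; python3 s.py|head -1
```

```text
t 5.5 p [0.595  0.0225 0.162 ] yaw 79.55 tilt [ 0.001 -1.     0.   ] F [-0.68 -0.1   9.35] M [0.1  0.32 0.03] op 0.0116 j [-0.09  0.28  1.58 -0.    1.28 -1.48]
force: [-1.1, 0.1, 8.5]
force: [-1.2, -0.5, 9.4]
t 5.9 p [0.595  0.0225 0.1615] yaw 79.55 tilt [ 0.001 -1.     0.   ] F [-1.19 -0.48  9.41] M [ 0.01  0.31 -0.05] op 0.0113 j [-0.09  0.28  1.58 -0.    1.28 -1.48]
```

```bash
cat > ok.py <<'E'
import sys
from rig import sensors
o=sensors.get_obs();f=o["force"][2];print(o["eef_pos"].round(4),o["force"].round(2),o["moment"].round(2),round(o["opening"],4),o["time_s"]);sys.exit(f>13.5)
E
python3 -m creep '[{"dx":0,"dy":0,"dz":-0.03,"twist":0,"claw":0.6},{"dx":0,"dy":0,"dz":0,"twist":0,"claw":0.6}]' >/dev/null; python3 ok.py &&
python3 -m creep '[{"dx":0,"dy":0,"dz":-0.03,"twist":0,"claw":0.6},{"dx":0,"dy":0,"dz":0,"twist":0,"claw":0.6}]' >/dev/null; python3 ok.py &&
python3 -m creep '[{"dx":0,"dy":0,"dz":-0.03,"twist":0,"claw":0.6},{"dx":0,"dy":0,"dz":0,"twist":0,"claw":0.6}]' >/dev/null; python3 ok.py &&
python3 -m creep '[{"dx":0,"dy":0,"dz":-0.03,"twist":0,"claw":0.6},{"dx":0,"dy":0,"dz":0,"twist":0,"claw":0.6}]' >/dev/null; python3 ok.py &&
python3 -m creep '[{"dx":0,"dy":0,"dz":-0.03,"twist":0,"claw":0.6},{"dx":0,"dy":0,"dz":0,"twist":0,"claw":0.6}]' >/dev/null; python3 ok.py
```

```text
[0.595  0.0225 0.1612] [-1.78  0.14  9.  ] [0.05 0.33 0.05] 0.012 6.1
[0.595  0.0225 0.1612] [-1.78  0.14  9.  ] [0.05 0.33 0.05] 0.012 6.1
[0.595  0.0225 0.1612] [-1.78  0.14  9.  ] [0.05 0.33 0.05] 0.012 6.1
[0.595  0.0225 0.1612] [-1.78  0.14  9.  ] [0.05 0.33 0.05] 0.012 6.1
[0.595  0.0225 0.1612] [-1.78  0.14  9.  ] [0.05 0.33 0.05] 0.012 6.1False
False
False
False
False
```

```bash
sed -i 's/sys.exit(f>13.5)/sys.exit(int(f>13.5))/' ok.py; set -e
python3 -m creep '[{"dx":0,"dy":0,"dz":-0.03,"twist":0,"claw":0.6},{"dx":0,"dy":0,"dz":0,"twist":0,"claw":0.6}]' >/dev/null; python3 ok.py
python3 -m creep '[{"dx":0,"dy":0,"dz":-0.03,"twist":0,"claw":0.6},{"dx":0,"dy":0,"dz":0,"twist":0,"claw":0.6}]' >/dev/null; python3 ok.py
python3 -m creep '[{"dx":0,"dy":0,"dz":-0.03,"twist":0,"claw":0.6},{"dx":0,"dy":0,"dz":0,"twist":0,"claw":0.6}]' >/dev/null; python3 ok.py
python3 -m creep '[{"dx":0,"dy":0,"dz":-0.03,"twist":0,"claw":0.6},{"dx":0,"dy":0,"dz":0,"twist":0,"claw":0.6}]' >/dev/null; python3 ok.py
python3 -m creep '[{"dx":0,"dy":0,"dz":-0.03,"twist":0,"claw":0.6},{"dx":0,"dy":0,"dz":0,"twist":0,"claw":0.6}]' >/dev/null; python3 ok.py
python3 -m creep '[{"dx":0,"dy":0,"dz":-0.03,"twist":0,"claw":0.6},{"dx":0,"dy":0,"dz":0,"twist":0,"claw":0.6}]' >/dev/null; python3 ok.py
python3 -m creep '[{"dx":0,"dy":0,"dz":-0.03,"twist":0,"claw":0.6},{"dx":0,"dy":0,"dz":0,"twist":0,"claw":0.6}]' >/dev/null; python3 ok.py
python3 -m creep '[{"dx":0,"dy":0,"dz":-0.03,"twist":0,"claw":0.6},{"dx":0,"dy":0,"dz":0,"twist":0,"claw":0.6}]' >/dev/null; python3 ok.py
```

```text
[0.595  0.0225 0.1609] [-0.39  0.45  9.05] [0.01 0.37 0.08] 0.0116 6.3
[0.595  0.0225 0.1606] [-1.7   0.58  9.03] [0.02 0.33 0.04] 0.0117 6.5
[0.595  0.0225 0.1603] [-1.33  0.54  8.96] [ 0.01  0.31 -0.  ] 0.012 6.7
[0.595  0.0225 0.16  ] [-1.76 -0.03  9.46] [0.06 0.28 0.03] 0.0119 6.9
[0.595  0.0225 0.1597] [-1.58  0.82  9.57] [ 0.02  0.39 -0.  ] 0.0119 7.1
[0.595  0.0225 0.1594] [-0.92  0.05  9.06] [0.03 0.33 0.09] 0.0118 7.3
[0.595  0.0225 0.1591] [-1.59  0.04  9.82] [ 0.04  0.41 -0.01] 0.0117 7.5
[0.595  0.0225 0.1588] [-1.85 -0.05  8.88] [0.06 0.36 0.01] 0.0116 7.7
```

```bash
set -e
python3 -m creep '[{"dx":0,"dy":0,"dz":-0.03,"twist":0,"claw":0.6},{"dx":0,"dy":0,"dz":0,"twist":0,"claw":0.6}]' >/dev/null; python3 ok.py
python3 -m creep '[{"dx":0,"dy":0,"dz":-0.03,"twist":0,"claw":0.6},{"dx":0,"dy":0,"dz":0,"twist":0,"claw":0.6}]' >/dev/null; python3 ok.py
python3 -m creep '[{"dx":0,"dy":0,"dz":-0.03,"twist":0,"claw":0.6},{"dx":0,"dy":0,"dz":0,"twist":0,"claw":0.6}]' >/dev/null; python3 ok.py
python3 -m creep '[{"dx":0,"dy":0,"dz":-0.03,"twist":0,"claw":0.6},{"dx":0,"dy":0,"dz":0,"twist":0,"claw":0.6}]' >/dev/null; python3 ok.py
python3 -m creep '[{"dx":0,"dy":0,"dz":-0.03,"twist":0,"claw":0.6},{"dx":0,"dy":0,"dz":0,"twist":0,"claw":0.6}]' >/dev/null; python3 ok.py
python3 -m creep '[{"dx":0,"dy":0,"dz":-0.03,"twist":0,"claw":0.6},{"dx":0,"dy":0,"dz":0,"twist":0,"claw":0.6}]' >/dev/null; python3 ok.py
python3 -m creep '[{"dx":0,"dy":0,"dz":-0.03,"twist":0,"claw":0.6},{"dx":0,"dy":0,"dz":0,"twist":0,"claw":0.6}]' >/dev/null; python3 ok.py
python3 -m creep '[{"dx":0,"dy":0,"dz":-0.03,"twist":0,"claw":0.6},{"dx":0,"dy":0,"dz":0,"twist":0,"claw":0.6}]' >/dev/null; python3 ok.py
python3 -m creep '[{"dx":0,"dy":0,"dz":-0.03,"twist":0,"claw":0.6},{"dx":0,"dy":0,"dz":0,"twist":0,"claw":0.6}]' >/dev/null; python3 ok.py
python3 -m creep '[{"dx":0,"dy":0,"dz":-0.03,"twist":0,"claw":0.6},{"dx":0,"dy":0,"dz":0,"twist":0,"claw":0.6}]' >/dev/null; python3 ok.py
```

```text
[0.595  0.0225 0.1585] [-1.9   0.33 10.71] [0.   0.32 0.03] 0.0117 7.9
[0.595  0.0225 0.1582] [-0.85 -0.42 10.09] [0.06 0.38 0.03] 0.0119 8.1
[0.595  0.0225 0.1579] [-2.12  1.1   9.07] [0.07 0.33 0.01] 0.0117 8.3
[0.595  0.0225 0.1577] [-1.74 -0.3   9.47] [0.04 0.4  0.04] 0.0117 8.5
[0.595  0.0225 0.1574] [-1.38  0.54 10.57] [ 0.05  0.38 -0.01] 0.0117 8.7
[0.595  0.0225 0.1571] [-2.2   0.19 10.17] [ 0.04  0.38 -0.01] 0.0119 8.9
[0.595  0.0225 0.1568] [-1.59  0.16  9.43] [ 0.02  0.38 -0.03] 0.0115 9.1
[0.595  0.0225 0.1565] [-0.86 -0.55 10.33] [ 0.05  0.42 -0.04] 0.0119 9.3
[0.595  0.0225 0.1562] [-1.58  0.31 10.11] [0.03 0.45 0.  ] 0.0122 9.5
[0.595  0.0225 0.1559] [-1.2   0.12 10.03] [ 0.07  0.44 -0.  ] 0.0119 9.7
```

```bash
set -e
python3 -m creep '[{"dx":0,"dy":0,"dz":-0.03,"twist":0,"claw":0.6},{"dx":0,"dy":0,"dz":0,"twist":0,"claw":0.6}]' >/dev/null; python3 ok.py
python3 -m creep '[{"dx":0,"dy":0,"dz":-0.03,"twist":0,"claw":0.6},{"dx":0,"dy":0,"dz":0,"twist":0,"claw":0.6}]' >/dev/null; python3 ok.py
python3 -m creep '[{"dx":0,"dy":0,"dz":-0.03,"twist":0,"claw":0.6},{"dx":0,"dy":0,"dz":0,"twist":0,"claw":0.6}]' >/dev/null; python3 ok.py
python3 -m creep '[{"dx":0,"dy":0,"dz":-0.03,"twist":0,"claw":0.6},{"dx":0,"dy":0,"dz":0,"twist":0,"claw":0.6}]' >/dev/null; python3 ok.py
python3 -m creep '[{"dx":0,"dy":0,"dz":-0.03,"twist":0,"claw":0.6},{"dx":0,"dy":0,"dz":0,"twist":0,"claw":0.6}]' >/dev/null; python3 ok.py
python3 -m creep '[{"dx":0,"dy":0,"dz":-0.03,"twist":0,"claw":0.6},{"dx":0,"dy":0,"dz":0,"twist":0,"claw":0.6}]' >/dev/null; python3 ok.py
python3 -m creep '[{"dx":0,"dy":0,"dz":-0.03,"twist":0,"claw":0.6},{"dx":0,"dy":0,"dz":0,"twist":0,"claw":0.6}]' >/dev/null; python3 ok.py
python3 -m creep '[{"dx":0,"dy":0,"dz":-0.03,"twist":0,"claw":0.6},{"dx":0,"dy":0,"dz":0,"twist":0,"claw":0.6}]' >/dev/null; python3 ok.py
python3 -m creep '[{"dx":0,"dy":0,"dz":-0.03,"twist":0,"claw":0.6},{"dx":0,"dy":0,"dz":0,"twist":0,"claw":0.6}]' >/dev/null; python3 ok.py
python3 -m creep '[{"dx":0,"dy":0,"dz":-0.03,"twist":0,"claw":0.6},{"dx":0,"dy":0,"dz":0,"twist":0,"claw":0.6}]' >/dev/null; python3 ok.py
```

```text
[0.595  0.0225 0.1556] [-1.61  0.59 10.56] [ 0.07  0.49 -0.04] 0.0116 9.9
[0.595  0.0225 0.1553] [-2.22  1.18 11.39] [0.06 0.38 0.02] 0.0114 10.1
[0.595  0.0225 0.155 ] [-2.01  0.28 10.58] [0.05 0.44 0.06] 0.0119 10.3
[0.595  0.0225 0.1549] [-2.73 -0.15 11.95] [0.06 0.51 0.04] 0.0117 10.5
[0.5951 0.0225 0.1548] [-3.18  0.43 15.82] [0.04 0.71 0.02] 0.0117 10.7
```

End stop felt at z≈0.155, about 5 N over the spring. I'll back off 0.8 mm and try a small twist while watching the moment.

```bash
python3 -m creep '[{"dx":0,"dy":0,"dz":0.08,"twist":0,"claw":0.6},{"dx":0,"dy":0,"dz":0,"twist":0,"claw":0.6}]' >/dev/null; python3 ok.py
python3 -m creep '[{"dx":0,"dy":0,"dz":0,"twist":-0.5,"claw":0.6},{"dx":0,"dy":0,"dz":0,"twist":-0.5,"claw":0.6},{"dx":0,"dy":0,"dz":0,"twist":0,"claw":0.6}]' >/dev/null; python3 ok.py
python3 s.py
```

```text
[0.595  0.0225 0.1554] [-1.89  0.03 11.39] [0.04 0.45 0.06] 0.0116 10.9
[0.595  0.0225 0.1552] [-0.93  0.05 11.62] [ 0.04  0.44 -0.  ] 0.0117 11.2
t 11.2 p [0.595  0.0225 0.1552] yaw 78.53 tilt [ 0.001 -1.     0.   ] F [-0.93  0.05 11.62] M [ 0.04  0.44 -0.  ] op 0.0117 j [-0.09  0.28  1.59 -0.    1.27 -1.46]
to go cm [-0.   -0.    0.98]
```

```bash
set -e
python3 -m creep '[{"dx":0,"dy":0,"dz":0,"twist":-1,"claw":0.6},{"dx":0,"dy":0,"dz":0,"twist":-1,"claw":0.6},{"dx":0,"dy":0,"dz":0,"twist":0,"claw":0.6}]' >/dev/null; python3 ok.py
python3 -m creep '[{"dx":0,"dy":0,"dz":0,"twist":-1,"claw":0.6},{"dx":0,"dy":0,"dz":0,"twist":-1,"claw":0.6},{"dx":0,"dy":0,"dz":0,"twist":-1,"claw":0.6}]' >/dev/null; python3 ok.py
python3 -m creep '[{"dx":0,"dy":0,"dz":0,"twist":-1.5,"claw":0.6},{"dx":0,"dy":0,"dz":0,"twist":-1.5,"claw":0.6},{"dx":0,"dy":0,"dz":0,"twist":-1.5,"claw":0.6}]' >/dev/null; python3 ok.py; python3 s.py
```

```text
[0.595  0.0225 0.1552] [-1.69  0.63 11.25] [ 0.05  0.43 -0.04] 0.0121 11.5
[0.595  0.0225 0.1552] [-2.49 -0.16 11.31] [0.1  0.42 0.02] 0.012 11.8
[0.595  0.0225 0.1553] [-1.42  0.09 11.1 ] [0.09 0.44 0.  ] 0.0116 12.1
t 12.1 p [0.595  0.0225 0.1553] yaw 68.98 tilt [ 0.001 -1.     0.   ] F [-1.42  0.09 11.1 ] M [0.09 0.44 0.  ] op 0.0116 j [-0.09  0.28  1.59 -0.    1.27 -1.3 ]
to go cm [-0.    0.    0.97]
```

It turns freely with no moment. Continuing, about 124.5° to go.

```bash
set -e
python3 -m creep '[{"dx":0,"dy":0,"dz":0,"twist":-3,"claw":0.6},{"dx":0,"dy":0,"dz":0,"twist":-4,"claw":0.6},{"dx":0,"dy":0,"dz":0,"twist":-4,"claw":0.6},{"dx":0,"dy":0,"dz":0,"twist":-4,"claw":0.6},{"dx":0,"dy":0,"dz":0,"twist":-4,"claw":0.6}]' >/dev/null; python3 ok.py
python3 -m creep '[{"dx":0,"dy":0,"dz":0,"twist":-4,"claw":0.6},{"dx":0,"dy":0,"dz":0,"twist":-4,"claw":0.6},{"dx":0,"dy":0,"dz":0,"twist":-4,"claw":0.6},{"dx":0,"dy":0,"dz":0,"twist":-4,"claw":0.6},{"dx":0,"dy":0,"dz":0,"twist":-4,"claw":0.6}]' >/dev/null; python3 ok.py
python3 -m creep '[{"dx":0,"dy":0,"dz":0,"twist":-4,"claw":0.6},{"dx":0,"dy":0,"dz":0,"twist":-4,"claw":0.6},{"dx":0,"dy":0,"dz":0,"twist":-4,"claw":0.6},{"dx":0,"dy":0,"dz":0,"twist":-4,"claw":0.6},{"dx":0,"dy":0,"dz":0,"twist":-4,"claw":0.6}]' >/dev/null; python3 ok.py
python3 -m creep '[{"dx":0,"dy":0,"dz":0,"twist":-4,"claw":0.6},{"dx":0,"dy":0,"dz":0,"twist":-4,"claw":0.6},{"dx":0,"dy":0,"dz":0,"twist":-4,"claw":0.6},{"dx":0,"dy":0,"dz":0,"twist":-4,"claw":0.6},{"dx":0,"dy":0,"dz":0,"twist":-4,"claw":0.6}]' >/dev/null; python3 ok.py
python3 -m creep '[{"dx":0,"dy":0,"dz":0,"twist":-4,"claw":0.6},{"dx":0,"dy":0,"dz":0,"twist":-4,"claw":0.6},{"dx":0,"dy":0,"dz":0,"twist":-4,"claw":0.6},{"dx":0,"dy":0,"dz":0,"twist":-4,"claw":0.6},{"dx":0,"dy":0,"dz":0,"twist":0,"claw":0.6}]' >/dev/null; python3 ok.py
python3 s.py
```

```text
[0.595  0.0225 0.1552] [-0.94 -0.22 11.22] [0.07 0.53 0.04] 0.0117 12.6
[0.595  0.0225 0.1552] [-1.64  1.07 10.85] [ 0.05  0.43 -0.01] 0.0117 13.1
[0.595  0.0226 0.1552] [-0.9  -0.5  11.27] [0.13 0.43 0.05] 0.0117 13.6
[0.595  0.0225 0.1552] [-1.4  -0.27 10.79] [0.1  0.44 0.01] 0.0117 14.1
[0.595  0.0225 0.1553] [-1.72  1.01 10.61] [ 0.1   0.36 -0.04] 0.0118 14.6
t 14.6 p [0.595  0.0225 0.1553] yaw -26.11 tilt [-0.    -1.     0.001] F [-1.72  1.01 10.61] M [ 0.1   0.36 -0.04] op 0.0118 j [-0.09  0.28  1.59  0.    1.27  0.36]
to go cm [-0.   -0.    0.97]
```

```bash
set -e
python3 -m creep '[{"dx":0,"dy":0,"dz":0,"twist":-4,"claw":0.6},{"dx":0,"dy":0,"dz":0,"twist":-4,"claw":0.6},{"dx":0,"dy":0,"dz":0,"twist":-4,"claw":0.6},{"dx":0,"dy":0,"dz":0,"twist":-4,"claw":0.6},{"dx":0,"dy":0,"dz":0,"twist":-4,"claw":0.6},{"dx":0,"dy":0,"dz":0,"twist":-4,"claw":0.6},{"dx":0,"dy":0,"dz":0,"twist":-3.3,"claw":0.6},{"dx":0,"dy":0,"dz":0,"twist":0,"claw":0.6}]' >/dev/null; python3 ok.py
python3 -m creep '[{"dx":0,"dy":0,"dz":0,"twist":-2,"claw":0.6},{"dx":0,"dy":0,"dz":0,"twist":0,"claw":0.6}]' >/dev/null; python3 s.py
python3 - <<'E'
from rig import cams
import cv2
p,d=cams.grab_frame("side"); p=p[:,:,::-1]
cv2.imwrite("pics/side3.png",cv2.resize(p[140:260,230:370],None,fx=5,fy=5,interpolation=cv2.INTER_CUBIC))
E
```

```text
[0.595  0.0225 0.1552] [-2.24  0.14 11.3 ] [ 0.01  0.36 -0.03] 0.0119 15.4
t 15.6 p [0.595  0.0225 0.1553] yaw -55.33 tilt [-0.001 -1.     0.001] F [-1.54  1.37 10.63] M [ 0.03  0.36 -0.01] op 0.0118 j [-0.09  0.28  1.59  0.    1.27  0.87]
to go cm [-0.    0.    0.97]
```

View pics/side3.png

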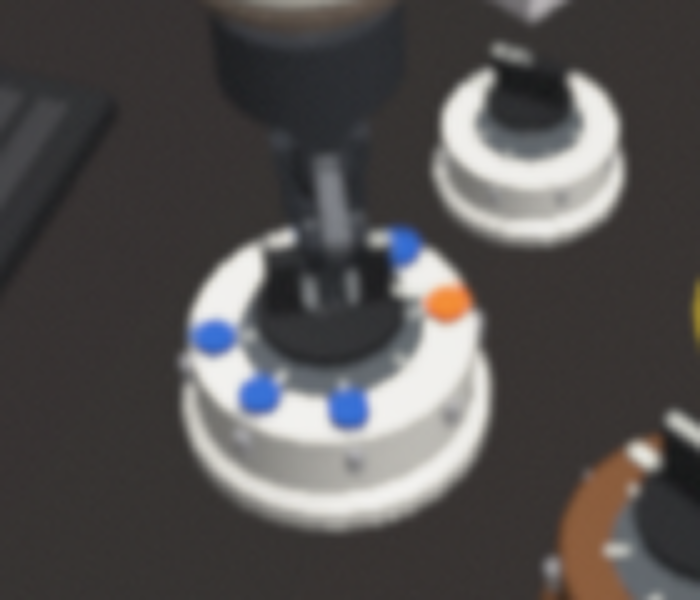

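Pointer end at (400,290) faces the orange tag at (448,302). I'll raise it gradually and watch the force.

```bash
set -e
python3 -m creep '[{"dx":0,"dy":0,"dz":0.1,"twist":0,"claw":0.6},{"dx":0,"dy":0,"dz":0.1,"twist":0,"claw":0.6},{"dx":0,"dy":0,"dz":0,"twist":0,"claw":0.6}]' >/dev/null; python3 ok.py
python3 -m creep '[{"dx":0,"dy":0,"dz":0.1,"twist":0,"claw":0.6},{"dx":0,"dy":0,"dz":0.1,"twist":0,"claw":0.6},{"dx":0,"dy":0,"dz":0,"twist":0,"claw":0.6}]' >/dev/null; python3 ok.py
python3 -m creep '[{"dx":0,"dy":0,"dz":0.1,"twist":0,"claw":0.6},{"dx":0,"dy":0,"dz":0.1,"twist":0,"claw":0.6},{"dx":0,"dy":0,"dz":0,"twist":0,"claw":0.6}]' >/dev/null; python3 ok.py
python3 -m creep '[{"dx":0,"dy":0,"dz":0.1,"twist":0,"claw":0.6},{"dx":0,"dy":0,"dz":0.1,"twist":0,"claw":0.6},{"dx":0,"dy":0,"dz":0,"twist":0,"claw":0.6}]' >/dev/null; python3 ok.py
python3 -m creep '[{"dx":0,"dy":0,"dz":0.1,"twist":0,"claw":0.6},{"dx":0,"dy":0,"dz":0,"twist":0,"claw":0.6}]' >/dev/null; python3 ok.py
python3 -m creep '[{"dx":0,"dy":0,"dz":0.05,"twist":0,"claw":0.6},{"dx":0,"dy":0,"dz":0,"twist":0,"claw":0.6}]' >/dev/null; python3 ok.py
```

```text
[0.5951 0.0225 0.1573] [-2.15  0.79 10.25] [ 0.08  0.35 -0.04] 0.0119 15.95
[0.595  0.0225 0.1593] [-1.13  0.4   9.34] [ 0.06  0.31 -0.01] 0.0115 16.25
[0.595  0.0225 0.1612] [-1.15 -0.09  8.19] [ 0.08  0.32 -0.1 ] 0.0114 16.55
[0.595  0.0225 0.1632] [-0.58 -0.04  8.15] [0.06 0.26 0.01] 0.0115 16.85
[0.595  0.0225 0.1642] [-0.76  0.59  8.08] [ 0.05  0.22 -0.01] 0.012 17.05
[0.595  0.0225 0.1646] [-1.09  0.51  8.34] [ 0.06  0.2  -0.03] 0.0118 17.25
```

```bash
set -e
python3 -m creep '[{"dx":0,"dy":0,"dz":0.05,"twist":0,"claw":0.6},{"dx":0,"dy":0,"dz":0,"twist":0,"claw":0.6}]' >/dev/null; python3 ok.py
python3 -m creep '[{"dx":0,"dy":0,"dz":0.05,"twist":0,"claw":0.6},{"dx":0,"dy":0,"dz":0,"twist":0,"claw":0.6}]' >/dev/null; python3 ok.py
python3 -m creep '[{"dx":0,"dy":0,"dz":0.03,"twist":0,"claw":0.6},{"dx":0,"dy":0,"dz":0,"twist":0,"claw":0.6}]' >/dev/null; python3 ok.py
```

```text
[0.595  0.0225 0.1651] [-0.19  0.59  7.59] [ 0.07  0.2  -0.05] 0.0114 17.45
[0.595  0.0225 0.1656] [-0.08  0.29  7.29] [0.07 0.19 0.02] 0.0116 17.65
[0.595  0.0225 0.1658] [-1.2  -0.37  8.11] [-0.02  0.2  -0.01] 0.0117 17.85
```

```bash
set -e
python3 -m creep '[{"dx":0,"dy":0,"dz":0.05,"twist":0,"claw":0.6},{"dx":0,"dy":0,"dz":0,"twist":0,"claw":0.6}]' >/dev/null; python3 ok.py
python3 -m creep '[{"dx":0,"dy":0,"dz":0.05,"twist":0,"claw":0.6},{"dx":0,"dy":0,"dz":0,"twist":0,"claw":0.6}]' >/dev/null; python3 ok.py
```

```text
[0.595  0.0225 0.1662] [-0.77 -0.18  7.81] [ 0.04  0.14 -0.06] 0.012 18.05
[0.5949 0.0226 0.1663] [0.91 0.31 3.74] [ 0.04 -0.14 -0.01] 0.0117 18.25
```

Fully up: the spring force is dropping onto the top stop. I'll open gently and retreat upward.

```bash
set -e
python3 -m creep '[{"dx":0,"dy":0,"dz":0,"twist":0,"claw":1.6},{"dx":0,"dy":0,"dz":0,"twist":0,"claw":2.5},{"dx":0,"dy":0,"dz":0,"twist":0,"claw":4},{"dx":0,"dy":0,"dz":0,"twist":0,"claw":4}]' >/dev/null; python3 s.py
python3 -m creep '[{"dx":0,"dy":0,"dz":1,"twist":0,"claw":4},{"dx":0,"dy":0,"dz":1.5,"twist":0,"claw":4},{"dx":0,"dy":0,"dz":2,"twist":0,"claw":4},{"dx":0,"dy":0,"dz":3,"twist":0,"claw":4},{"dx":0,"dy":0,"dz":3,"twist":0,"claw":4},{"dx":0,"dy":0,"dz":3,"twist":0,"claw":4}]' >/dev/null
python3 -m creep '[{"dx":-2,"dy":-4,"dz":0,"twist":0,"claw":4},{"dx":-2,"dy":-4,"dz":0,"twist":0,"claw":4},{"dx":-2,"dy":-4,"dz":0,"twist":0,"claw":4},{"dx":-2,"dy":-4,"dz":0,"twist":0,"claw":4},{"dx":-2,"dy":-4,"dz":0,"twist":0,"claw":4},{"dx":-2,"dy":-4,"dz":0,"twist":0,"claw":4},{"dx":-2,"dy":-4,"dz":0,"twist":0,"claw":4},{"dx":0,"dy":0,"dz":0,"twist":0,"claw":4}]' >/dev/null
python3 s.py
python3 - <<'E'
from rig import cams
import cv2
for n,(v,u) in {"top":(140,270),"side":(165,255)}.items():
    p,d=cams.grab_frame(n); p=p[:,:,::-1].copy(); cv2.imwrite(f"pics/{n}4.png",p)
    cv2.imwrite(f"pics/{n}4z.png",cv2.resize(p[v:v+85,u:u+85],None,fx=7,fy=7,interpolation=cv2.INTER_CUBIC))
E
```

```text
t 18.65 p [0.5947 0.0226 0.1661] yaw -55.25 tilt [ 0. -1. -0.] F [ 0.67  0.01 -0.08] M [ 0.02  0.01 -0.07] op 0.0401 j [-0.09  0.27  1.57  0.    1.29  0.87]
to go cm [ 0.03 -0.01 -0.11]
t 20.05 p [ 0.4526 -0.2612  0.3026] yaw -55.51 tilt [ 0.001 -1.     0.002] F [ 0.07  0.94 -0.05] M [ 0.01 -0.05  0.  ] op 0.0403 j [-0.67  0.04  1.56 -0.    1.54  0.3 ]
to go cm [ 14.24  28.37 -13.76]
```

View pics/top4z.png

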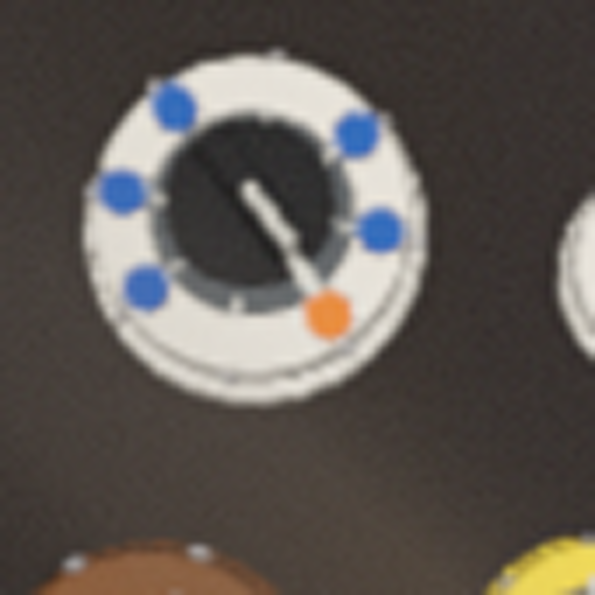

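View pics/side4z.png

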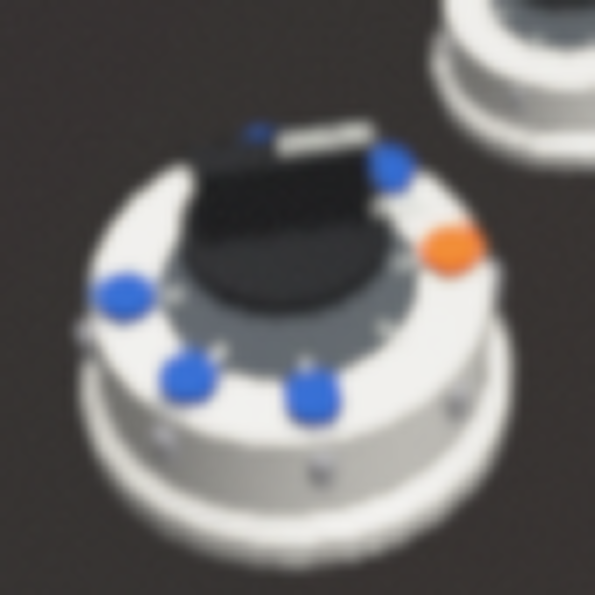

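View pics/top4.png

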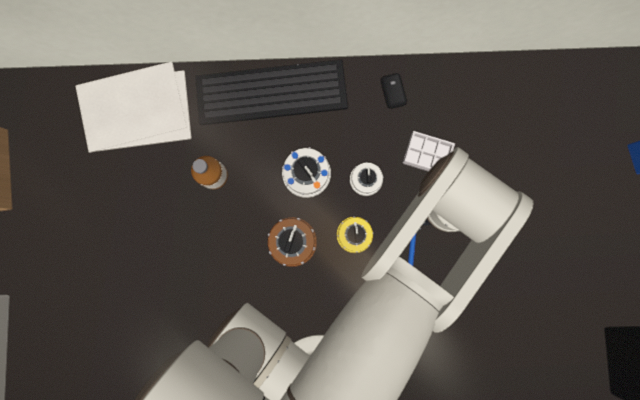

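The white pointer line at (250,188)→(320,290) runs straight at the orange tag at (329,315). In the side view the flange's lower edge is at row 312, the same as before the move, so the dial is fully up. The bottle and vial box are unmoved. I'm handing in.

```bash
python3 -c "
from rig import r
print(r.finish_job())"
```

```text
the job is handed in; nothing more can be done
None
```

I turned the dial 135° clockwise to the orange port, let it spring back up and latch, released it, and handed the job in at about 20 s. No verdict is reported.

- **Pressing:** I pushed the dial down in 0.3 mm steps until it touched the end stop, about 11 mm down. That was roughly 5 N beyond the spring. I then backed off 0.8 mm and turned it, with almost no twisting moment against the latch.
- **Pointer and height:** The last pictures show the pointer line running to the orange tag. The flange is at the same height in the image as at the start, so the dial is fully up. I judged both by eye, without computing them again from pixels.
- **Release and surroundings:** After I opened the fingers, the tool force was near zero, and the gripper is now well clear. The bottle and vial box look unmoved. The arm partly hides the vial box and the pen in that last picture, so those two were only partly checked.

No check failed or disagreed. The two cameras put the dial's axis up to about 5 mm apart; I used a point in between, and the grip showed no sideways force.

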